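Fit the grating disc on its drive and hold it down

TASK

The grating machine's drive is still blocked by its lock pin: draw the red-knobbed pin straight up out of its bore, hang it by its flange in the keeper notch on the side of the machine and let go of it. Then take the grating disc by its black hub, turn it until its bore meshes with the three-lobed drive shaft, slide it home and press it fully down against the sprung seat ring. Finish still gripping the hub and pressing the disc down so that I can tighten its set screw, and do not move the cheese, lemon, tin or jar standing around.

Things in the scene. Friction and masses are not known exactly. Their poses are not given: they have to be found in the camera images.
- machine: White grating machine base, fixed to the bench, 210 x 180 mm and 100 mm high, with an open round deck on top (160 mm across, deck surface at z 104 mm, low rim to 117 mm), discharge chute on its front (to 175 mm before the axis). Origin: under the vertical drive axis, at bench level; its x points from the front (chute) to the back, y to the machine's left, z up.
- pin_bore (a point): Mouth of the lock pin's vertical bore in the deck, 42 mm to the machine's left (+y) of the drive axis, 119 mm above the bench; the bore is 12.5 mm wide and 15 mm deep.
- keeper_notch (a point): Where the parked pin's flange rests: in the keeper's notch, on top of a 4 mm thick, 44 mm wide forked plate standing out level from the machine's left side, top 98 mm above the bench, 120 mm left (+y) of the drive axis. Notch 13 mm wide along the machine's y: closed end 6 mm to the right (-y) of this point, open mouth 22 mm to the left (+y); free below. Axes as the machine's.
- lock_pin: Drive lock pin, loose, 82 mm long, 60 g, upright in its bore at the start (foot 104 mm, top 186 mm above the bench). Origin at the foot, z along it. Stem 10 mm thick for 45 mm, flange 22 mm across and 4 mm thick, red knob 17 mm thick from 49 to 77 mm, 20 mm cap to 82 mm. Lift 15 mm to clear the bore, 34 mm to clear the drive's lugs, which leave about 0.25 rad of play either way.
- pin_flange (a point): Point on the pin's axis at the underside of its flange, 45 mm above the foot.
- drive_shaft (a joint): Turn of the drive shaft about its vertical axis, rad, anticlockwise from above; at 0 one lobe points to the machine's back (+x). Stiff to turn: it slips at about 0.12 N m.
- shaft_top (a point): Top of the three lobes on the drive axis, 182 mm above the bench, turning with the shaft; its x points along one lobe, the others at +-120 degrees. Lobes 6.5 mm thick with rounded crests, reaching 14 mm from the axis. A round pilot nose, 12 mm thick and tapered to 6 mm in its last 4 mm, stands 10 mm higher than this point.
- seat_ring (a joint): Travel of the sprung brass seat ring (33 to 56 mm across) round the foot of the shaft: 0 up (its top 32 mm under shaft_top), 0.006 m fully down. It needs 6 N to start and 12 N to go fully down, so the disc's own weight does not press it.
- disc: Steel grating disc, loose, flat on the bench: plate 116 mm across, 4 mm thick; upright black round hub 40 mm across, 55 mm high, in the middle; 200 to 325 g. Origin at the centre of the underside, z up, x along a bore slot. Bore open below, 50 mm deep: three slots 9.5 mm wide at 0 and +-120 degrees (a white line on the hub's top over each), 17 mm out from the axis, round middle of 14 mm.
- hub_mouth (a point): Centre of the disc's underside, the mouth of the bore; axes as the disc's. Meshed and resting on the seat ring it is 32 mm below shaft_top, pressed fully down 38 mm below.
- feed_lid: The machine's grey round feed lid with its clear feed tube, 160 mm across, 94 mm high, set aside on the bench, fixed. Origin at the centre of its underside.
- cheese_chunk_a: Piece of hard cheese, 48 x 58 x 64 mm, standing on the bench; leave alone.
- spice_jar_1: Spice jar with a black cap, 45 mm across, 105 mm high; leave alone.
- lemon_1: Lemon, 71 x 53 x 51 mm; leave alone.
- tin_2: Low tin, 75 mm across, 58 mm high; leave alone.
- drum_grater: Tall cream hand-cranked drum grater clamped to the bench's right edge, fixed, about 200 mm across, its top 290 mm above the bench; keep the arm clear of it. Origin below the bench top (160 mm under it), under its middle.

How it is judged:
On the way, in this order (a step that is already met when the one before it is completed fails the run):
1. the lock pin hangs by its flange in the keeper notch, let go (distance between pin_flange and keeper_notch below 0.009 m and angle between lock_pin's own z axis and vertical below 0.15 rad and contact force between each of the arm, the fingers and lock_pin below 0.2 N), for 0.2 s.
2. the disc's hub has meshed with the drive shaft and slid down to the seat ring (z of hub_mouth in the frame of shaft_top below -0.029 m and horizontal distance between hub_mouth and shaft_top below 0.004 m), for 0.1 s.
At the end, for the whole second after the job is handed in: The pin hangs upright (0.15 rad) by its flange in the keeper notch within 9 mm, untouched; the disc is meshed, level (0.08 rad), its underside 35.5 mm or more below shaft_top, the seat ring pressed more than 4 of its 6 mm; at rest, the fingers still on the disc (over 4 N) (all of step 1 and z of hub_mouth in the frame of shaft_top below -0.0355 m and horizontal distance between hub_mouth and shaft_top below 0.004 m and angle between disc's own z axis and vertical below 0.08 rad and value of joint seat_ring above 0.004 m and contact force between the fingers and disc above 4 N and linear speed of each of disc, lock_pin below 0.02 m/s); the arm keeps its last pose, push and grip.
It fails at once if cheese, lemon, tin or jar moved by more than 30 mm (distance of any of cheese_chunk_a, spice_jar_1, lemon_1, tin_2 from where it was at the start of the episode above 0.03 m).
It also fails if it takes over 64 s, if anything falls off the work surface, if the arm or the gripper's body presses on something with over 40 N, if the wrist force passes 120 N, or if a joint passes its speed limit or range.

ROBOT

A 7-joint arm with a two-finger parallel gripper is mounted at the origin on the work surface; the furniture and walls round the work are solid. World frame = base frame: x ahead of the robot, y to its left, z up, the work surface at z = 0. Lengths are in m, angles in rad, forces in N, time in s.
With the tool pointing down it reaches from about 0.375 to 0.925 m from the base axis. Payload 3.1 kg.
Tool frame: the origin (TCP) lies between the finger pads; the fingertips stand 25 mm ahead of it and the grasp point (between the pads) lies 6 mm ahead of it (robot.finger_overhang is the distance from the TCP to the fingertips, in m); z points along the fingers, y is the line along which they close (so a half turn about z gives the same grasp; the last joint's range is limited). The gripper opens to 85 mm and grips with 20 to 120 N. Pads are 22 mm wide; open, the fingers measure 114 mm over their backs; the gripper's body (76 mm by 85 mm) begins 54 mm behind the grasp point. The pads swing forward as they close: fully open they stand 13 mm farther back than shut.
Start: joints at [1.017, 0.383, 0.044, 1.598, -0.018, 1.161, -0.05], TCP at [0.286, -0.584, 0.256] pointing down, gripper open.
Joint ranges: [-2.61, 2.61], [-0.41, 2.15], [-1.48, 1.57], [0, 2.5], [-1.57, 4.71], [0.05, 1.97], [-2.85, 2.85]. Speed limits (rad/s): [2.79, 2.79, 3.14, 3.14, 3.14, 3.14, 3.14].

INTERFACE

Orientations are given as a unit quaternion [w, x, y, z].
In Python, from workcell import readout, optics, robot, models gives the robot as it stands.
- The arm moves only by the shell command python3 -m crank 'ROWS' [FORCE]. ROWS is JSON, a list of rows, each a list of 7 numbers: the shift along the tool's x, y, z in m, then the turn, a rotation vector about the tool's x, y, z in degrees, then the finger opening in m, from 0 to 0.0854. A call has 1 to 20 rows; each row is the pose to reach, as a shift and turn from the pose commanded when the call began, along the tool's axes at that moment; what a row does not reach only later rows make up. A row lasts 1/12 s, in which the tool goes at most 41.7 mm and 7.16 degrees, less where a joint would pass 70% of its speed; a pose out of reach is approached as far as the arm can. A call with a gripper value outside its range is refused whole. The fingers move at their own pace and stop on an object; FORCE is the grip in N (left out, the last holds). Time passes only in rows, so rows that repeat a pose let the fingers close. It gives the time, the measured TCP pose, the force, the opening and the grip force at its end, in the units of the state.
- readout.observe(): the state, without advancing time (a new reading comes with each control period).
- optics.snapshot(name): name is "scene" or "top" or "wrist"; returns a dict with "frame" (400x640x3 uint8, red, green, blue), "fx", "fy", "cx", "cy" (pixels), "world_from_camera" (4x4, takes a point from camera to world coordinates); the wrist camera has in their place "T_tool_cam" (4x4, takes a point from camera to tool coordinates, whose origin is the TCP and whose axes are the flange's). Camera axes: x right, y up, looking along -z (the intrinsics and any distortion apply to the point x, -y, -z); pixel columns grow to the right and rows downward; lengths in m; the calibration is good to about 2 mm. The wrist camera is an equidistant fisheye: a pixel r from the principal point sees the ray r / f radians off the axis. A picture is of the moment at which its call begins: read the wrist's pose just before it. There is no depth.
- robot.sign_off(): hands the job in; it is judged then, once.
Trained networks look in a picture, given as the dict that the camera call returned (one of the last four; its "shot" number tells which), for a name from the list of things; names that differ only in an ending like _2 or _b are one class to them, and where a whole thing is asked for, a point or a joint stands for the part that bears it (a point fixed in the world has none). Each returns a list of dicts, best first, with "score" (0 to 1); they miss things now and then, are a little off and sometimes report something else, mostly with a low value. They report only what shows in the picture. A call takes as long as a camera call.
- models.masks_of(picture, label): "region" (400x640 bool, what is visible of it) and "bbox" ([left, top, right, bottom] in pixels, round what is visible of it).
- models.tip_of(picture, label): "uv" ([column, row] in pixels: a listed point, or the origin of a listed thing).
The state is a dict: "clock": time; "q": joint angles; "qd": joint speeds; "joint_efforts": joint torques, N m; "position": TCP position; "orientation": TCP orientation; "contact_force": force on the tool from outside, world axes, zero at the start; "ft_torque": the same for the moment, N m; "gripper_width": opening from 0.0 (shut) to 1.0 (fully open); "grasp_force": force on a finger pad.
Only numpy, scipy, OpenCV 4.12 (cv2) and the standard library are available. Lean on these libraries where they do the work, as an engineer would, in place of code of your own. Each camera call takes 0.05 s, during which the arm holds its last target. There are 200 camera calls.

## Working session

There is one attempt and no reset: what is moved stays moved. The work goes in short steps, Python scripts to look and compute and a shell command to move; the robot and the scene stay as the last step left them, time stands still between calls to the robot, and variables do not carry over. Pictures are saved under pics/ and viewed, at most 10 in all, crops included, and the job is handed in when it is done.

```bash
ls; mkdir -p pics
cat > h.py <<'E'
import numpy as np, cv2
from scipy.spatial.transform import Rotation as R
from workcell import readout, optics, robot, models
def ray(s,uv):
    if 'world_from_camera' in s:
        T=np.array(s['world_from_camera']); d=np.array([(uv[0]-s['cx'])/s['fx'],-(uv[1]-s['cy'])/s['fy'],-1.])
    else:
        o=s['obs']; q=o['orientation']; W=np.eye(4); W[:3,:3]=R.from_quat([q[1],q[2],q[3],q[0]]).as_matrix(); W[:3,3]=o['position']
        T=W@np.array(s['T_tool_cam']); a=np.array([(uv[0]-s['cx'])/s['fx'],(uv[1]-s['cy'])/s['fy']]); r=np.linalg.norm(a)
        k=np.sin(r)/r if r>1e-9 else 1; d=np.array([a[0]*k,-a[1]*k,-np.cos(r)])
    d=T[:3,:3]@d; return T[:3,3],d/np.linalg.norm(d)
def atz(s,uv,z):
    o,d=ray(s,uv); return o+d*(z-o[2])/d[2]
def tri(rs):
    A=np.zeros((3,3));b=np.zeros(3)
    for o,d in rs:
        P=np.eye(3)-np.outer(d,d);A+=P;b+=P@o
    p=np.linalg.solve(A,b); return p,[float(np.linalg.norm((np.eye(3)-np.outer(d,d))@(p-o))) for o,d in rs]
def snap(n):
    o=readout.observe(); s=optics.snapshot(n); s['obs']=o; return s
def save(s,name,crop=None,k=1):
    f=s['frame'][:,:,::-1]
    if crop: f=f[crop[1]:crop[3],crop[0]:crop[2]]
    cv2.imwrite('pics/'+name,cv2.resize(f,None,fx=k,fy=k,interpolation=cv2.INTER_CUBIC))
E
python3 - <<'E'
from h import *
np.set_printoptions(precision=4,suppress=True)
o=readout.observe(); print(o['position'],o['orientation'],o['gripper_width'],o['clock'],o['contact_force'])
S={n:snap(n) for n in('scene','top')}
for n,s in S.items(): print(n,np.array(s['world_from_camera']),s['fx'],s['cx'],s['cy'])
im=np.vstack([s['frame'] for s in S.values()]); cv2.imwrite('pics/a.png',cv2.resize(im[:,:,::-1],(480,600),interpolation=cv2.INTER_AREA))
save(S['top'],'top.png',k=1.25)
Z=dict(machine=0,pin_bore=.119,keeper_notch=.098,lock_pin=.104,pin_flange=.149,shaft_top=.182,disc=0,hub_mouth=0,feed_lid=0,cheese_chunk_a=0,spice_jar_1=0,lemon_1=0,tin_2=0,drum_grater=-.16)
for l,z in Z.items():
    rs=[]
    for n,s in S.items():
        t=models.tip_of(s,l)
        for x in t[:2]: print(l,n,np.round(x['uv'],1),round(x['score'],2),atz(s,x['uv'],z))
        if t: rs.append(ray(s,t[0]['uv']))
    if len(rs)==2: print('   tri',*tri(rs))
E
```

```text
pics
[ 0.2857 -0.5828  0.2549] [-0.0013  0.9741  0.226  -0.0003] 0.9995635107189131 0.0 [-0.1708 -0.1568  0.1424]
scene [[-0.7478  0.4724 -0.4665 -0.0326]
 [-0.6639 -0.5223  0.5353  0.6699]
 [ 0.0092  0.71    0.7042  0.8992]
 [ 0.      0.      0.      1.    ]] 417.1315619898437 318.56728251829935 204.31992970083402
top [[ 0.0023  0.9958 -0.0911  0.4049]
 [-1.      0.0019 -0.0042 -0.0019]
 [-0.004   0.0911  0.9958  1.4118]
 [ 0.      0.      0.      1.    ]] 448.294468638712 322.95814707948944 200.830540412133
machine scene [344.6 196.9] 0.64 [ 0.5247 -0.0927  0.    ]
machine top [349.5 205.4] 0.59 [ 0.5196 -0.0799  0.    ]
   tri [ 0.5172 -0.0799  0.0141] [0.0015105576736699942, 0.0015105576736700165]
pin_bore scene [342.6 177.5] 0.78 [ 0.5055 -0.05    0.119 ]
pin_bore scene [338.5 169. ] 0.52 [ 0.5381 -0.0711  0.119 ]
pin_bore top [340.3 204.3] 0.97 [ 0.5131 -0.0467  0.119 ]
   tri [ 0.5098 -0.049   0.1178] [0.004066995504677413, 0.004066995504677461]
keeper_notch scene [332.3 198.3] 0.8 [0.4857 0.0176 0.098 ]
keeper_notch top [317.3 211.7] 0.76 [0.4929 0.0201 0.098 ]
   tri [0.49  
[... 1509 characters left out ...]
0.15   0.    ]
spice_jar_1 scene [346.  196.9] 0.42 [ 0.5215 -0.0956  0.    ]
spice_jar_1 top [273.9 156.7] 0.8 [0.6752 0.161  0.    ]
   tri [0.6718 0.1588 0.0147] [0.0006950774869964852, 0.0006950774869963847]
lemon_1 scene [252.6 307.7] 0.84 [0.4445 0.363  0.    ]
lemon_1 top [208.1 226.2] 0.75 [0.453  0.3656 0.    ]
   tri [ 0.4501  0.3639 -0.0041] [0.004041365470026667, 0.004041365470026486]
tin_2 scene [236.6 293.5] 0.67 [0.5046 0.3626 0.    ]
tin_2 scene [349.4 149.1] 0.17 [ 0.6664 -0.2942  0.    ]
tin_2 top [207.6 204.1] 0.6 [0.5229 0.3689 0.    ]
   tri [ 0.5168  0.3649 -0.0075] [0.008777369688934172, 0.008777369688933952]
drum_grater top [273.4 160.2] 0.66 [ 0.6932  0.181  -0.16  ]
```

View pics/top.png

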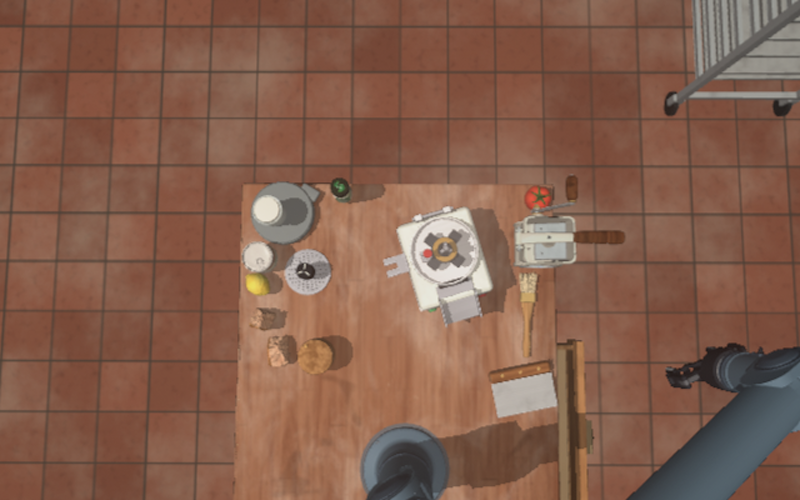

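View pics/a.png

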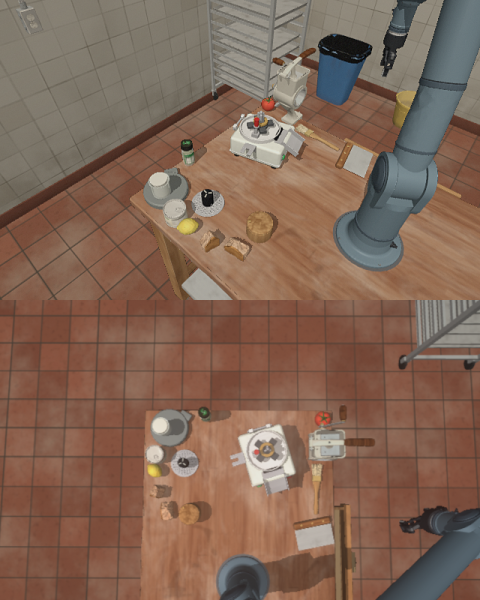

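The top picture shows the machine at about (445,250), with the keeper fork at (397,265), the red pin at (428,253), the disc at (306,270) and the drum grater at (547,240). The scene picture agrees. Next I bring the wrist camera over.

```bash
python3 -m crank '[[0,0,-0.04,0,0,0,0.085],[0,0,-0.08,0,0,0,0.085],[0,0,-0.12,0,0,0,0.085],[0.03,-0.03,-0.15,0,0,-7,0.085],[0.06,-0.07,-0.17,0,0,-14,0.085],[0.085,-0.1,-0.17,0,0,-21,0.085],[0.11,-0.13,-0.17,0,0,-28,0.085],[0.135,-0.16,-0.17,0,0,-35,0.085],[0.16,-0.19,-0.17,0,0,-42,0.085],[0.185,-0.22,-0.17,0,0,-49,0.085],[0.21,-0.25,-0.17,0,0,-56,0.085],[0.235,-0.28,-0.17,0,0,-63,0.085],[0.26,-0.31,-0.17,0,0,-70,0.085],[0.285,-0.34,-0.17,0,0,-77,0.085],[0.31,-0.37,-0.17,0,0,-80,0.085],[0.33,-0.395,-0.17,0,0,-80,0.085],[0.35,-0.42,-0.17,0,0,-80,0.085],[0.35,-0.42,-0.17,0,0,-80,0.085],[0.35,-0.42,-0.17,0,0,-80,0.085]]'
cat >> h.py <<'E'
np.set_printoptions(precision=4,suppress=True)
def pose():
    o=readout.observe(); q=o['orientation']; M=R.from_quat([q[1],q[2],q[3],q[0]]).as_matrix()
    return np.array(o['position']),M,o
def row(p,psi=None):
    "tool-axes shift (mm) and turn about tool z (deg) to reach TCP p with tool x at angle psi, tool down"
    P,M,o=pose(); d=M.T@(np.array(p)-P)*1000
    cur=np.degrees(np.arctan2(M[1,0],M[0,0])); 
    a=0
    if psi is not None:
        a=psi
        T=np.array([[np.cos(np.radians(a)),np.sin(np.radians(a)),0],[np.sin(np.radians(a)),-np.cos(np.radians(a)),0],[0,0,-1]]).T
        T=np.column_stack([[np.cos(np.radians(a)),np.sin(np.radians(a)),0],[np.sin(np.radians(a)),-np.cos(np.radians(a)),0],[0,0,-1]])
        a=R.from_matrix(M.T@T).as_rotvec(degrees=True)
    print('t',o['clock'],'pos',P,'psi',round(cur,2),'row mm',np.round(d,1),'turn',a)
E
python3 - <<'E'
from h import *
P,M,o=pose(); print(P,M,o['contact_force'],o['q'])
s=snap('wrist'); print(np.array(s['T_tool_cam']),s['fx'],s['cx'],s['cy'])
save(s,'w1.png',k=1.25)
for l,z in dict(pin_bore=.119,keeper_notch=.098,lock_pin=.104,pin_flange=.149,shaft_top=.182,hub_mouth=0).items():
    for x in models.tip_of(s,l)[:2]: print(l,np.round(x['uv'],1),round(x['score'],2),atz(s,x['uv'],z))
E
```

```text
clock: 3.08
position: [0.4158, -0.0502, 0.4267]
orientation: [0.001, 0.599, 0.801, -0.0]
contact_force: [-0.4, -0.3, 0.8]
gripper_width: 0.99
grasp_force: 0.0
[ 0.4158 -0.0502  0.4267] [[-0.2831  0.9591  0.0008]
 [ 0.9591  0.2831 -0.0012]
 [-0.0014  0.0004 -1.    ]] [-0.4009 -0.261   0.7627] [ 0.582  -0.1719 -0.4813  1.8444 -0.0787  1.4493  0.4032]
[[ 0.0002  0.9637  0.2669  0.0665]
 [ 1.     -0.0003  0.0002  0.0002]
 [ 0.0003  0.2669 -0.9637 -0.1169]
 [ 0.      0.      0.      1.    ]] 309.70691628693146 317.6867759209365 200.9269573697914
pin_bore [382.9 183.4] 0.97 [ 0.5122 -0.0484  0.119 ]
keeper_notch [385.2 129.9] 0.86 [0.4958 0.0251 0.098 ]
lock_pin [380.9 182.6] 0.86 [ 0.513  -0.0503  0.104 ]
pin_flange [387.4 189.8] 0.77 [ 0.5129 -0.0504  0.149 ]
shaft_top [387.2 227. ] 0.98 [ 0.5197 -0.0906  0.182 ]
hub_mouth [400.1  12.9] 0.59 [0.4825 0.2454 0.    ]
hub_mouth [379.6 183.3] 0.47 [ 0.5386 -0.0674  0.    ]
```

View pics/w1.png

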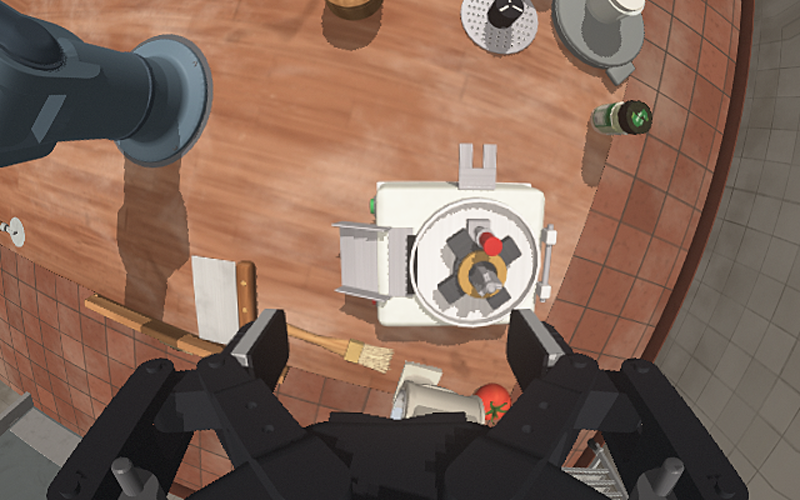

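The wrist view shows the pin knob at (490,243), shaft at (483,280), keeper fork at (477,165), and the disc hub at (507,10). I move closer, above the pin, and measure the yaw.

```bash
python3 -m crank '[[-0.007,0.023,0.03,0,0,0,0.085],[-0.014,0.046,0.06,0,0,0,0.085],[-0.021,0.07,0.09,0,0,0,0.085],[-0.0275,0.093,0.12,0,0,0,0.085],[-0.0275,0.093,0.127,0,0,0,0.085],[-0.0275,0.093,0.127,0,0,0,0.085],[-0.0275,0.093,0.127,0,0,0,0.085]]'
python3 - <<'E'
from h import *
P,M,o=pose(); print(P,o['q'])
s=snap('wrist'); save(s,'w2.png',k=1.25)
for l,z in dict(pin_bore=.119,keeper_notch=.098,lock_pin=.104,pin_flange=.149,shaft_top=.182,machine=0).items():
    for x in models.tip_of(s,l)[:2]: print(l,np.round(x['uv'],1),round(x['score'],2),atz(s,x['uv'],z))
E
```

```text
clock: 4.02
position: [0.512, -0.0535, 0.2991]
orientation: [-0.001, 0.601, 0.799, -0.0]
contact_force: [0.9, -0.4, 0.0]
gripper_width: 0.993
grasp_force: 0.0
[ 0.512  -0.0535  0.2991] [ 0.5318  0.1263 -0.5432  1.8457  0.0696  1.1901  0.2467]
pin_bore [319.3 181.4] 0.75 [ 0.5122 -0.049   0.119 ]
keeper_notch [321.9 103.5] 0.84 [0.4935 0.0253 0.098 ]
lock_pin [320.4 180.9] 0.74 [ 0.5141 -0.0512  0.104 ]
pin_flange [321.8 190.3] 0.61 [ 0.5147 -0.0501  0.149 ]
shaft_top [319.2 248.8] 0.97 [ 0.524  -0.0908  0.182 ]
machine [319.7 195.6] 0.91 [ 0.5256 -0.0919  0.    ]
```

View pics/w2.png

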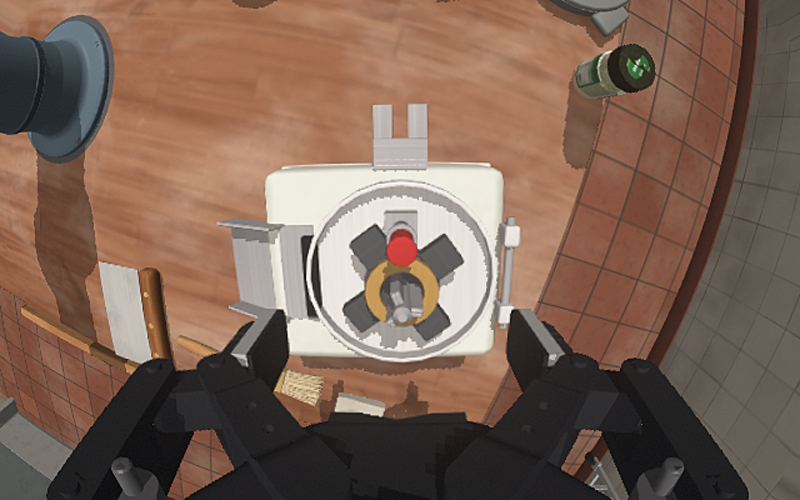

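Everything is aligned with the tool: the knob cap is at (402,250), the fork's notch is centred at column 400 with its closed end at row 137, and the shaft nose is at (402,312).

Run:
```python
from h import *
s=snap('wrist')
f=s['frame'].astype(int); m=(f[:,:,0]>150)&(f[:,:,1]<70)&(f[:,:,2]<70); m[:, :250]=0; m[:,400:]=0
n,l,st,c=cv2.connectedComponentsWithStats(m.astype(np.uint8)); k=1+np.argmax(st[1:,4]); print(st[k],c[k])
x,y,w,h=st[k][:4]; p=atz(s,(x+w/2-.5,y+w/2-.5),.186); p2=atz(s,(x+w/2-.5,y+h-w/2-.5),.186); print(p,p2)
p[2]=.181
row(p2*[1,1,0]+[0,0,.181],106.2)
# notch edges
g=s['frame'][100,285:355].mean(1); print(g.astype(int))
```

```text
[308 188  24  24 432] [319.2917 199.5926]
[ 0.5136 -0.0495  0.186 ] [ 0.5136 -0.0495  0.186 ]
t 4.4167 pos [ 0.5126 -0.0532  0.3005] psi 106.11 row mm [  3.4   1.7 119.5] turn [ 0.0978  0.0876 -0.0935]
[131 131 132 134 134 133 133 134 133 133 132 134 204 190 186 188 191 194
 185 184 183 181 182 182 183 190 170 146 134 136 136 137 136 135 133 134
 133 134 136  91 175 195 187 187 193 194 188 185 182 181 181 182 185 198
 158 123 122 125 123 123 121 125 126 127 127 128 129 132 130 131]
```

```bash
python3 -m crank '[[0.002,0.001,0.03,0,0,0,0.085],[0.0034,0.0017,0.06,0,0,0,0.085],[0.0034,0.0017,0.09,0,0,0,0.085],[0.0034,0.0017,0.11,0,0,0,0.085],[0.0034,0.0017,0.119,0,0,0,0.07],[0.0034,0.0017,0.119,0,0,0,0.05],[0.0034,0.0017,0.119,0,0,0,0.03],[0.0034,0.0017,0.119,0,0,0,0.01],[0.0034,0.0017,0.119,0,0,0,0.01],[0.0034,0.0017,0.119,0,0,0,0.01],[0.0034,0.0017,0.119,0,0,0,0.01],[0.0034,0.0017,0.119,0,0,0,0.01]]' 30; python3 -c "
from h import *
row([.5136,-.0495,.181],106.2)
s=snap('wrist'); save(s,'w3.png',k=1.25)"
```

```text
clock: 5.42
position: [0.5147, -0.0494, 0.1821]
orientation: [0.002, 0.601, 0.799, 0.001]
contact_force: [0.1, -0.6, 5.7]
gripper_width: 0.21
grasp_force: 29.2
t 5.4167 pos [ 0.5147 -0.0494  0.1821] psi 106.11 row mm [ 0.2 -1.1  1.1] turn [ 0.1917  0.0915 -0.0895]
```

View pics/w3.png

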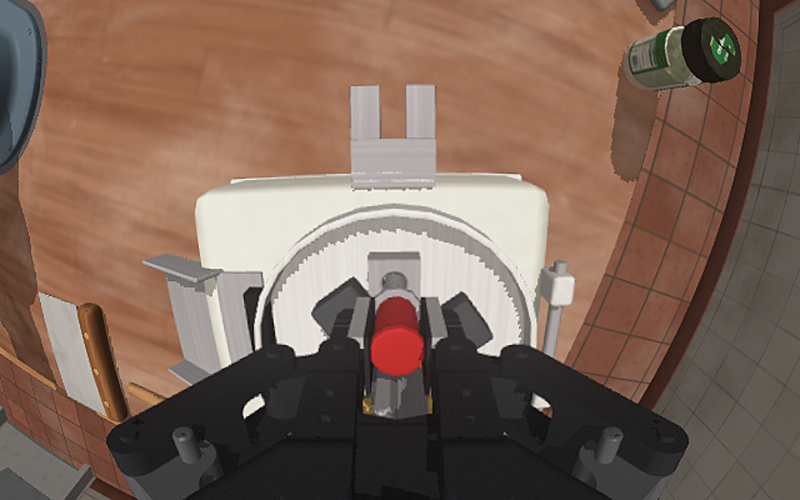

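The pin is gripped between the pads (cap at (398,345)). The notch tines' inner edges are at columns 380 and 405, and its closed end is at row 137. I lift and measure the notch.

```bash
python3 -m crank '[[0,0,-0.007,0,0,0,0.01],[0,0,-0.014,0,0,0,0.01],[0,0,-0.021,0,0,0,0.01],[0,0,-0.03,0,0,0,0.01],[0,0,-0.045,0,0,0,0.01],[0,0,-0.06,0,0,0,0.01],[0,0,-0.06,0,0,0,0.01],[0,0,-0.06,0,0,0,0.01]]' 40
python3 - <<'E'
from h import *
s=snap('wrist'); save(s,'w4.png',k=1.25)
for l,z in dict(keeper_notch=.098,pin_flange=.209,lock_pin=.164,shaft_top=.182).items():
    for x in models.tip_of(s,l)[:2]: print(l,np.round(x['uv'],1),round(x['score'],2),atz(s,x['uv'],z))
row([.5136,-.0495,.241],106.2)
E
```

```text
clock: 6.13
position: [0.5138, -0.0493, 0.2414]
orientation: [0.001, 0.601, 0.799, 0.0]
contact_force: [-0.9, -0.5, -0.5]
gripper_width: 0.208
grasp_force: 39.0
keeper_notch [316.1 102.2] 0.66 [0.491  0.0263 0.098 ]
pin_flange [316.9 248.4] 0.66 [ 0.5139 -0.0501  0.209 ]
lock_pin [316.5 219.3] 0.8 [ 0.5134 -0.0495  0.164 ]
shaft_top [314.1 286.8] 0.72 [ 0.5232 -0.0893  0.182 ]
t 6.3833 pos [ 0.5123 -0.0493  0.2392] psi 106.12 row mm [-0.5  1.2 -1.9] turn [-0.1195 -0.0559 -0.0783]
```

View pics/w4.png

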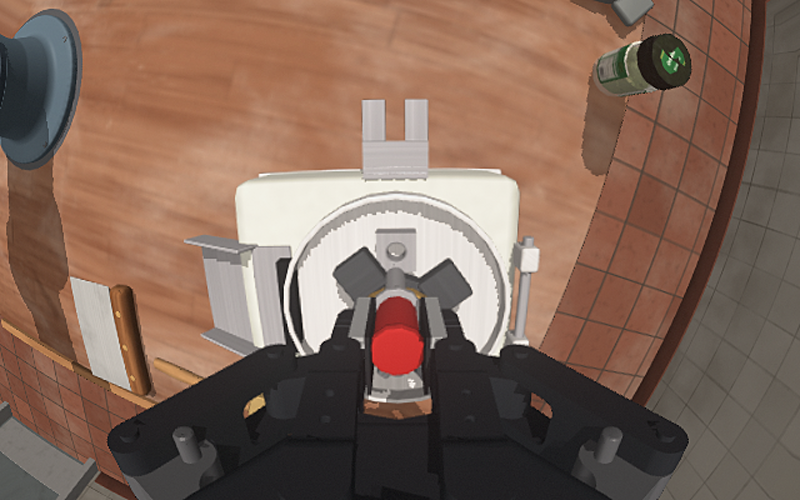

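Pin is out (empty bore at (397,250), notch centre column 395 rows 100–140). I carry it 78 mm along tool x, then partly down.

```bash
python3 -m crank '[[0.02,0,0,0,0,0,0.01],[0.04,0,0,0,0,0,0.01],[0.06,0,0,0,0,0,0.01],[0.078,-0.0005,0,0,0,0,0.01],[0.078,-0.0005,0.015,0,0,0,0.01],[0.078,-0.0005,0.03,0,0,0,0.01],[0.078,-0.0005,0.045,0,0,0,0.01],[0.078,-0.0005,0.045,0,0,0,0.01],[0.078,-0.0005,0.045,0,0,0,0.01]]'
python3 - <<'E'
from h import *
s=snap('wrist'); save(s,'w5.png',(170,100,470,360),k=2.3)
for l,z in dict(keeper_notch=.098,pin_flange=.163,lock_pin=.118,shaft_top=.182).items():
    for x in models.tip_of(s,l)[:2]: print(l,np.round(x['uv'],1),round(x['score'],2),atz(s,x['uv'],z))
row([.491,.0256,.195],106.2)
E
```

```text
clock: 7.13
position: [0.4899, 0.0254, 0.1941]
orientation: [-0.001, 0.601, 0.799, -0.001]
contact_force: [-0.2, -0.1, -0.5]
gripper_width: 0.207
grasp_force: 39.0
keeper_notch [321.9 212.7] 0.58 [0.493  0.0251 0.098 ]
pin_flange [319.3 248. ] 0.69 [0.4908 0.0258 0.163 ]
lock_pin [316.4 223.5] 0.64 [0.4897 0.0229 0.118 ]
t 7.3833 pos [0.4919 0.0255 0.1963] psi 106.1 row mm [ 0.3 -0.8  1.3] turn [ 0.1067  0.0305 -0.1003]
```

View pics/w5.png

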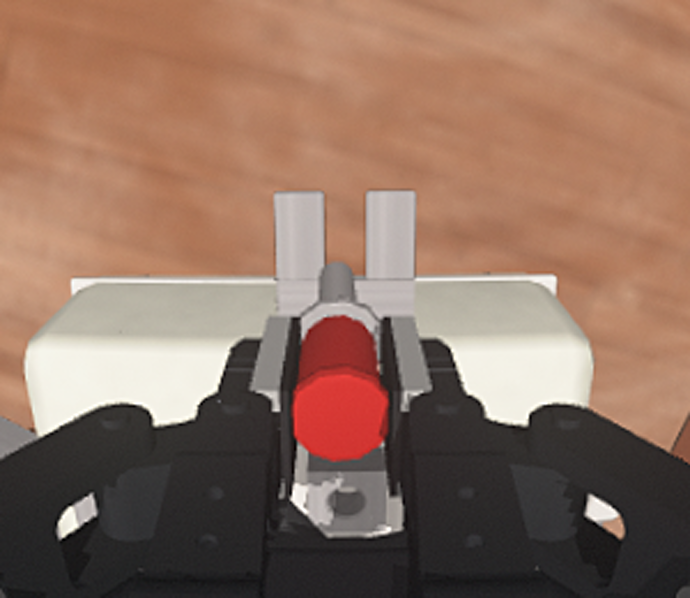

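The foot of the stem (column 337) sits about 2.3 mm left of the notch's middle (346). I shift +y, descend a little and check by profile.

```bash
python3 -m crank '[[0,0.0022,0,0,0,0,0.01],[0,0.0022,0.005,0,0,0,0.01],[0,0.0022,0.009,0,0,0,0.01],[0,0.0022,0.009,0,0,0,0.01],[0,0.0022,0.009,0,0,0,0.01]]'
python3 - <<'E'
from h import *
s=snap('wrist'); save(s,'w6.png',(240,160,400,280),k=5)
row([.491,.0256,.186],106.2)
E
```

```text
clock: 7.8
position: [0.4927, 0.0261, 0.1857]
orientation: [-0.001, 0.601, 0.799, -0.0]
contact_force: [0.1, 0.3, -1.1]
gripper_width: 0.205
grasp_force: 39.0
t 7.85 pos [0.4929 0.0261 0.1859] psi 106.12 row mm [ 0.  -1.9 -0.1] turn [-0.0406 -0.0165 -0.0756]
```

View pics/w6.png

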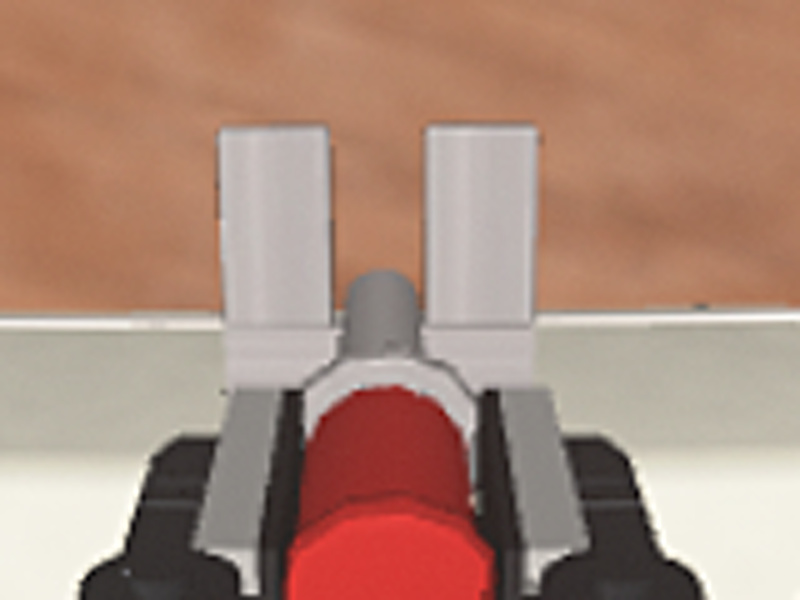

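Foot (381) is now centred over the notch (331–425). Lowering.

```bash
python3 -m crank '[[0,-0.0004,0.006,0,0,0,0.01],[0,-0.0004,0.012,0,0,0,0.01],[0,-0.0004,0.018,0,0,0,0.01],[0,-0.0004,0.024,0,0,0,0.01],[0,-0.0004,0.03,0,0,0,0.01],[0,-0.0004,0.036,0,0,0,0.01],[0,-0.0004,0.042,0,0,0,0.01],[0,-0.0004,0.048,0,0,0,0.01],[0,-0.0004,0.048,0,0,0,0.01]]'
python3 - <<'E'
from h import *
s=snap('wrist'); row([.491,.0256,.132],106.2); P,M,o=pose(); print(o['contact_force'])
save(s,'w7.png',(240,160,400,280),k=5)
E
```

```text
clock: 8.6
position: [0.4917, 0.0259, 0.1368]
orientation: [-0.001, 0.601, 0.799, -0.001]
contact_force: [-0.5, -0.4, -0.8]
gripper_width: 0.206
grasp_force: 39.0
t 8.65 pos [0.4921 0.026  0.1374] psi 106.13 row mm [-0.  -1.1  5.4] turn [-0.0989 -0.0373 -0.0744]
[ 1.338  -0.0627 -0.3045]
```

View pics/w7.png

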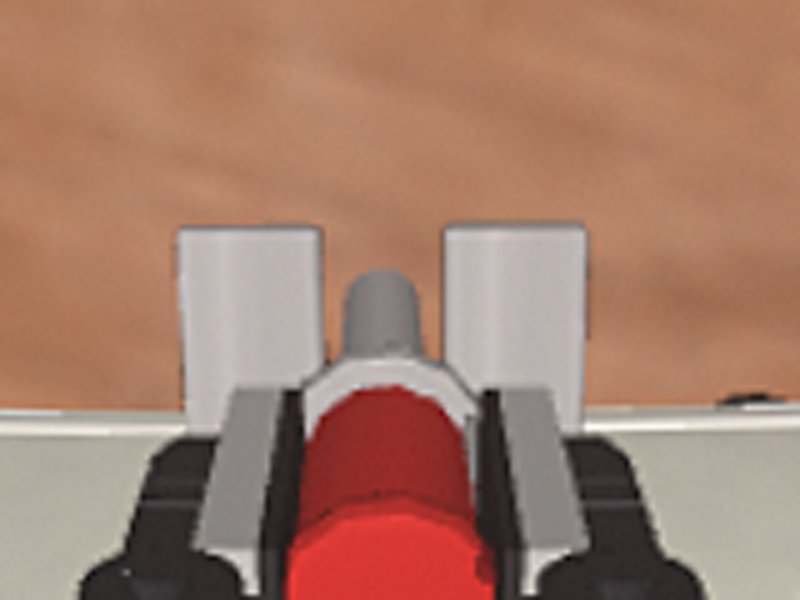

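The stem is through the notch; now lower until the flange touches.

```bash
python3 -m crank '[[0,0,0.003,0,0,0,0.01],[0,0,0.0055,0,0,0,0.01],[0,0,0.0055,0,0,0,0.01],[0,0,0.0055,0,0,0,0.01]]'
```

```text
clock: 8.98
position: [0.4929, 0.026, 0.1328]
orientation: [0.0, 0.601, 0.799, 0.0]
contact_force: [1.0, -0.1, -0.5]
gripper_width: 0.201
grasp_force: 39.0
```

```bash
python3 -m crank '[[0,0,0.0015,0,0,0,0.01],[0,0,0.0015,0,0,0,0.01],[0,0,0.0015,0,0,0,0.01]]'
```

```text
clock: 9.23
position: [0.493, 0.026, 0.1315]
orientation: [0.0, 0.601, 0.799, 0.0]
contact_force: [0.4, 0.6, -0.1]
gripper_width: 0.207
grasp_force: 39.1
```

```bash
python3 -m crank '[[0,0,0.001,0,0,0,0.01],[0,0,0.002,0,0,0,0.01],[0,0,0.002,0,0,0,0.01]]'
```

```text
clock: 9.48
position: [0.4934, 0.026, 0.1312]
orientation: [0.001, 0.601, 0.799, -0.0]
contact_force: [-3.3, -0.1, 12.2]
gripper_width: 0.205
grasp_force: 39.7
```

```bash
python3 -m crank '[[0,0,-0.001,0,0,0,0.018],[0,0,-0.001,0,0,0,0.022],[0,0,-0.001,0,0,0,0.03],[0,0,-0.001,0,0,0,0.045],[0,0,-0.001,0,0,0,0.045],[0,0,-0.012,0,0,0,0.05],[0,0,-0.03,0,0,0,0.05],[0,0,-0.06,0,0,0,0.06],[0,0,-0.09,0,0,0,0.085],[0,0,-0.12,0,0,0,0.085],[0,0,-0.15,0,0,0,0.085],[0,0,-0.15,0,0,0,0.085]]'
python3 - <<'E'
from h import *
s=snap('wrist'); t=snap('top'); row([.4825,.2445,.3],106.2)
f=np.hstack([s['frame'][100:300,220:420],cv2.resize(s['frame'][0:120,250:450],(200,200))])
cv2.imwrite('pics/w8.png',cv2.resize(s['frame'][:,:,::-1][:,140:540],None,fx=1.5,fy=1.5,interpolation=cv2.INTER_CUBIC))
for l,z in dict(keeper_notch=.098,pin_flange=.098,hub_mouth=0,disc=0,shaft_top=.182).items():
    for x in models.tip_of(s,l)[:2]: print(l,np.round(x['uv'],1),round(x['score'],2),atz(s,x['uv'],z))
E
```

```text
clock: 10.48
position: [0.497, 0.027, 0.2869]
orientation: [0.006, 0.601, 0.799, 0.004]
contact_force: [0.5, 0.6, 0.9]
gripper_width: 0.995
grasp_force: 0.0
t 10.5833 pos [0.4939 0.0262 0.2815] psi 106.12 row mm [212.8  49.8 -18.6] turn [ 0.234   0.0977 -0.0765]
keeper_notch [311.9 182.9] 0.97 [0.4939 0.026  0.098 ]
pin_flange [315.  182.5] 0.82 [0.4968 0.0273 0.098 ]
hub_mouth [352.4  10.2] 0.9 [0.4853 0.244  0.    ]
disc [348.5  10.9] 0.56 [0.4807 0.2413 0.    ]
shaft_top [310.7 333.4] 0.9 [ 0.5258 -0.0899  0.182 ]
```

View pics/w8.png

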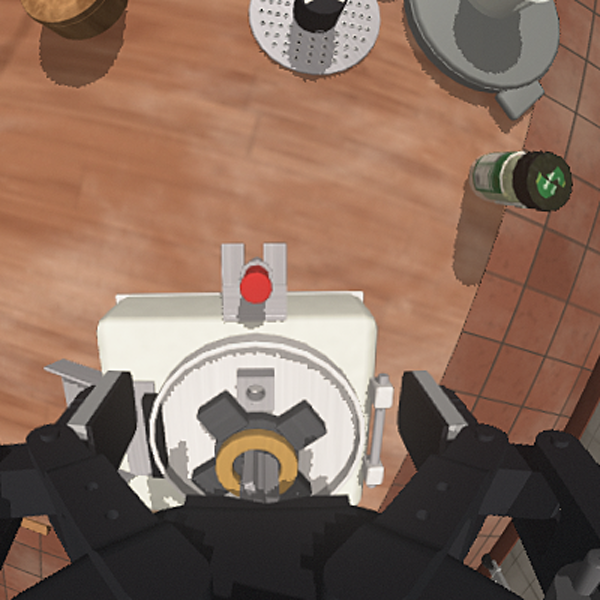

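The pin hangs by its flange in the notch (knob at (257,285), tines either side) and is released. My picture budget is used up, so I continue numerically: first the shaft's lobe angle from above.

```bash
python3 -m crank '[[-0.02,0,-0.03,0,0,0,0.085],[-0.05,0,-0.06,0,0,0,0.085],[-0.08,-0.001,-0.098,0,0,0,0.085],[-0.11,-0.002,-0.098,0,0,0,0.085],[-0.14,-0.0024,-0.098,0,0,0,0.085],[-0.14,-0.0024,-0.098,0,0,0,0.085],[-0.14,-0.0024,-0.098,0,0,0,0.085]]'
cat >> h.py <<'E'
def proj(s,X):
    "world points Nx3 -> pixels, wrist fisheye"
    o=s['obs']; q=o['orientation']; W=np.eye(4); W[:3,:3]=R.from_quat([q[1],q[2],q[3],q[0]]).as_matrix(); W[:3,3]=o['position']
    T=np.linalg.inv(W@np.array(s['T_tool_cam'])); c=X@T[:3,:3].T+T[:3,3]
    x,y,z=c[...,0],-c[...,1],-c[...,2]; rr=np.hypot(x,y); th=np.arctan2(rr,z); k=th/np.maximum(rr,1e-9)
    return s['cx']+s['fx']*x*k, s['cy']+s['fy']*y*k
def rect(s,c,z,half,step,yaw=0):
    "top view, rows: +x' up (yaw), columns: +y' left, centred c"
    n=int(round(half/step)); a=np.arange(n,-n-1,-1)*step
    X,Y=np.meshgrid(a,a,indexing='ij'); cy,sy=np.cos(yaw),np.sin(yaw)
    P=np.stack([c[0]+cy*X-sy*Y,c[1]+sy*X+cy*Y,np.full_like(X,z)],-1); u,v=proj(s,P)
    return cv2.remap(s['frame'],u.astype(np.float32),v.astype(np.float32),cv2.INTER_LINEAR).astype(float)
def ascii(g):
    g=(g-g.min())/(g.max()-g.min()); print('\n'.join(''.join(' .:-=+*#%@'[int(v*9.99)] for v in r) for r in g))
E
python3 - <<'E'
from h import *
s=snap('wrist'); np.save('shaft.npy',s,allow_pickle=True)
row([.5,0,.38],106.2)
for l,z in dict(shaft_top=.182,keeper_notch=.098,pin_bore=.119).items():
    for x in models.tip_of(s,l)[:1]: print(l,np.round(x['uv'],1),round(x['score'],2),atz(s,x['uv'],z))
g=rect(s,(.5245,-.0902),.182,.024,.001).mean(2); ascii(np.repeat(g,2,1))
E
```

```text
clock: 11.42
position: [0.5288, -0.112, 0.3756]
orientation: [-0.002, 0.603, 0.798, -0.0]
contact_force: [-0.1, 0.5, -0.8]
gripper_width: 0.996
grasp_force: 0.0
t 11.4667 pos [ 0.5288 -0.1095  0.3757] psi 106.03 row mm [113.2   2.6  -4. ] turn [-0.13   -0.1538 -0.1712]
shaft_top [321.8 159.7] 0.63 [ 0.526  -0.0878  0.182 ]
keeper_notch [321.6  59.4] 0.91 [0.4944 0.0255 0.098 ]
pin_bore [318.4 117.5] 0.62 [ 0.511  -0.0477  0.119 ]
::::....::==********++++====------==++++++++##**==--::::..    ..::::..::::::::::::::::::::::::::::
::::::....::--++++====----==++++++++**++++++++++++++++==--::....      ..::::....::::::::::::::::..
::::::::......::::====++++++**************++++++++++++++++==--::..    ......  ..::::::::::::::::..
::::::::::..::--==++**********++++++++++++++++++++++++++++++++++==::..          ....::::::::::....
::::....::--==++******++++++++++++++++++++++++++++++++++++++++++++==--..          ....::::::..::--
::::..::--==++++**++++++++++++++++++++++++++++++++++++++++++++++++++++--..        ........::..--++
::::--==++++****++++++++++++++++++++++++++++++++++++++++++++++++++++++++
[... 3484 characters left out ...]
:::::::
::..--++****************++++++++++++++********++**++******++**++******++++::      ....::::::::::::
::::::--++**************++++**********++++******++++++++++****++******++--..  ......::::::::::::::
::::::::--==++**************************++******++++****++**++****++==--....  ..::::::::::::::::::
::::::::..::--==++********************++++++******++++**********++--::..........::::::::::::::::::
::::::::::::::::--==++******************++**************++++==--::......::::::::::::::::::::::::::
::::::::::::::::::--==++++++**********************++++++====::  ......::::::::::::::::::::::::::::
::::::::::::::::::::::::::----==++++++++**++++========++==**==....::::::::::::::::::::::::::::::::
```

```bash
cat >> h.py <<'E'
def lobefit(g,step,w,r0,r1,rout,sign=1,cr=.004,tops=3):
    "g top view; bars of width w from r0 to r1 at phi+k120 brighter than the rest of r0..rout"
    n=g.shape[0]//2; a=np.arange(n,-n-1,-1)*step; X,Y=np.meshgrid(a,a,indexing='ij'); best=[]
    for dx in np.arange(-cr,cr+1e-9,.0005):
        for dy in np.arange(-cr,cr+1e-9,.0005):
            r=np.hypot(X-dx,Y-dy); t=np.arctan2(Y-dy,X-dx); an=(r>r0)&(r<rout); gg=g[an]; rr=r[an]; tt=t[an]
            for ph in range(-60,60,2):
                d=(np.degrees(tt)-ph+60)%120-60; m=(np.abs(rr*np.sin(np.radians(d)))<w/2)&(rr<r1)
                best.append((sign*(gg[m].mean()-gg[~m].mean())/gg.std(),ph,dx,dy))
    best.sort(reverse=True); return best[:tops]
E
python3 - <<'E'
from h import *
s=np.load('shaft.npy',allow_pickle=True).item()
for z in(.182,):
    g=rect(s,(.5245,-.0902),z,.02,.0005).mean(2)
    for b in lobefit(g,.0005,.0065,.007,.014,.0165,tops=8): print(np.round(b,4))
g=rect(s,(.5245,-.0902),.182,.02,.0005).mean(2)
print('fixed centre'); 
for b in lobefit(g,.0005,.0065,.0075,.014,.0165,cr=.0015,tops=3): print(np.round(b,4))
E
```

```text
[1.7401 8.     0.001  0.001 ]
[1.7307 8.     0.0005 0.001 ]
[1.723 6.    0.001 0.001]
[1.721  6.     0.0005 0.001 ]
[1.7176 8.     0.001  0.0005]
[1.7024 6.     0.001  0.0005]
[1.6997 8.     0.0005 0.0015]
[1.6989 8.     0.0005 0.0005]
fixed centre
[1.7604 8.     0.001  0.001 ]
[1.7543 8.     0.0005 0.001 ]
[1.7449 6.     0.0005 0.001 ]
```

```bash
python3 -m crank '[[0.03,0.005,0,0,0,0,0.085],[0.06,0.01,0,0,0,0,0.085],[0.095,0.016,0,0,0,0,0.085],[0.13,0.021,0,0,0,0,0.085],[0.165,0.027,0.01,0,0,0,0.085],[0.2,0.033,0.03,0,0,0,0.085],[0.235,0.039,0.05,0,0,0,0.085],[0.27,0.044,0.08,0,0,0,0.085],[0.3,0.05,0.1,0,0,0,0.085],[0.333,0.0546,0.127,0,0,0,0.085],[0.333,0.0546,0.127,0,0,0,0.085],[0.333,0.0546,0.127,0,0,0,0.085],[0.333,0.0546,0.127,0,0,0,0.085]]'
python3 - <<'E'
from h import *
s=snap('wrist'); np.save('disc.npy',s,allow_pickle=True); print(pose()[2]['q'])
row([.489,.225,.25],106.2)
for l,z in dict(hub_mouth=0,disc=0).items():
    for x in models.tip_of(s,l)[:1]: print(l,np.round(x['uv'],1),round(x['score'],2),atz(s,x['uv'],z))
x=models.masks_of(s,'disc')
if x: print('mask',x[0]['score'],x[0]['bbox'])
g=rect(s,(.4835,.244),.055,.030,.00125).mean(2); ascii(np.repeat(g,2,1))
E
```

```text
clock: 12.7
position: [0.4887, 0.2266, 0.2503]
orientation: [0.0, 0.6, 0.8, -0.0]
contact_force: [0.6, -0.4, 0.4]
gripper_width: 0.998
grasp_force: 0.0
[ 0.1513  0.2594 -0.75    1.8414  0.197   1.1154 -0.3879]
t 12.75 pos [0.4897 0.2256 0.2509] psi 106.12 row mm [-0.4 -0.8  0.9] turn [ 0.0569  0.0419 -0.0831]
hub_mouth [316.1 159.6] 0.75 [0.4824 0.2413 0.    ]
disc [316.4 157. ] 0.56 [0.4819 0.2444 0.    ]
mask 0.59 [268.8, 107.1, 361.8, 203.8]
##################%%++==**########@@####****####%%##::==**####**####******####****############++--
##################%%##****######################%%%%**++####**######**######%%##++++############++
########****############################**################****####******####%%====****##########**
####%%++==**############**##########**==++**####**########**####%%====******@@######**############
####@@**++**##########****########%%**--++**####**####**########@@==++******######################
####%%####**######%%##++++++**######%%####**##**##%%++==******########**##########################
####################%%##**########################%%**++*
[... 3499 characters left out ...]
#######
####%%##**######@@++==++**####%%%%##########%%%%##****############################################
##%%%%++==######%%##++**######%%##**++**######%%##==++**########**++**########****##########**####
**%%%%++==**######%%##########%%##==--++######%%@@****########%%**==++########====**####%%++==**##
**##%%%%****##############%%####%%++++##%%######%%%%##########@@##++**####%%%%====**##%%@@++++**##
####################****##%%####%%%%%%%%########################%%##########%%%%%%**####%%########
####################++==**%%####################%%**++**##########################################
########**++####%%@@--++++##########****########%%++--++########%%##**############################
```

Run:
```python
from h import *
s=np.load('disc.npy',allow_pickle=True).item()
g=rect(s,(.4835,.244),.055,.025,.0005).mean(2)
for b in lobefit(g,.0005,.0025,.004,.016,.0165,tops=4): print(np.round(b,4))
row([.4835,.244,.25],106.2)
```

```text
[ 2.7399 -8.     -0.0015  0.0005]
[ 2.7062 -8.     -0.0015  0.001 ]
[ 2.6853 -8.     -0.002   0.0005]
[ 2.6829 -6.     -0.0015  0.0005]
t 12.9 pos [0.4906 0.2246 0.2514] psi 105.95 row mm [20.6 -1.5  1.4] turn [ 0.1256  0.049  -0.2454]
```

```bash
python3 -m crank '[[0.0203,-0.0017,0.03,0,0,0,0.085],[0.0203,-0.0017,0.06,0,0,0,0.085],[0.0203,-0.0017,0.09,0,0,0,0.085],[0.0203,-0.0017,0.12,0,0,0,0.085],[0.0203,-0.0017,0.15,0,0,0,0.085],[0.0203,-0.0017,0.175,0,0,0,0.085],[0.0203,-0.0017,0.195,0,0,0,0.085],[0.0203,-0.0017,0.209,0,0,0,0.085],[0.0203,-0.0017,0.209,0,0,0,0.085]]'; python3 -c "
from h import *
row([.482,.2445,.041],106.1)"
```

```text
clock: 13.65
position: [0.481, 0.2427, 0.0389]
orientation: [-0.001, 0.602, 0.799, -0.002]
contact_force: [0.2, -0.8, -1.1]
gripper_width: 0.995
grasp_force: 0.0
t 13.65 pos [0.481  0.2427 0.0389] psi 106.0 row mm [ 1.5  1.5 -2.1] turn [-0.2701  0.0827 -0.0988]
```

```bash
python3 -m crank '[[0,0,0,0,0,0,0.07],[0,0,0,0,0,0,0.055],[0,0,0,0,0,0,0.045],[0,0,0,0,0,0,0.035],[0,0,0,0,0,0,0.035],[0,0,0,0,0,0,0.035],[0,0,0,0,0,0,0.035]]' 80; python3 -m crank '[[0,0,-0.01,0,0,0,0.035],[0,0,-0.03,0,0,0,0.035],[0,0,-0.06,0,0,0,0.035],[0,0,-0.09,0,0,0,0.035],[0,0,-0.12,0,0,0,0.035],[0,0,-0.16,0,0,0,0.035],[0,0,-0.2,0,0,0,0.035],[0,0,-0.22,0,0,0,0.035],[0,0,-0.22,0,0,0,0.035],[0,0,-0.22,0,0,0,0.035]]'
python3 - <<'E'
from h import *
s=snap('wrist'); P,M,o=pose(); print(o['contact_force'],o['ft_torque'],o['q'])
row([.482,.2445,.26],106.1)
top=P[2]-.040+.055; c=P[:2]; print(top)
g=rect(s,c,top,.025,.0005).mean(2)
for b in lobefit(g,.0005,.0025,.004,.016,.0165,tops=3,cr=.004): print(np.round(b,4))
ascii(np.repeat(rect(s,c,top,.024,.0015).mean(2),2,1))
E
```

```text
clock: 14.23
position: [0.4834, 0.2457, 0.0431]
orientation: [0.001, 0.601, 0.799, 0.001]
contact_force: [-1.5, -0.7, 6.9]
gripper_width: 0.444
grasp_force: 80.9
clock: 15.07
position: [0.4822, 0.245, 0.2623]
orientation: [0.001, 0.601, 0.799, 0.001]
contact_force: [-0.5, -0.9, -3.6]
gripper_width: 0.451
grasp_force: 80.9
[ 0.1326 -0.1996 -2.1717] [-0.0284  0.0123 -0.0078] [ 0.1339  0.2561 -0.7732  1.828   0.1966  1.1379 -0.4252]
t 15.1167 pos [0.4811 0.2441 0.2603] psi 106.12 row mm [0.1 1.  0.3] turn [-0.1019  0.0632  0.019 ]
0.2752998646032711
[ 2.794  -8.      0.001   0.0015]
[ 2.7199 -6.      0.001   0.0015]
[ 2.6828 -8.      0.001   0.001 ]
##==....................  ..........--..**++++++--                
--......==..............              --++++++++++                
......++++##..::          ..      ..====++++++++++..              
..::++++++####%%........        ..::==++++++++++++::              
..++++++++::......              **==    ====++++++==  ....        
++++++++  ..      ..          ..****        --++++==..            
++++==        ..              --####       
[... 1063 characters left out ...]
          **@@@@  ++--------    
....    ..................                    ::  ++++------++..  
......  ........................                ======--------::  
........  ......................              ==++++--------::..  
..........  ......................                    ::..        
........            ..........  ....      ....    ..  ......      
++**--::::                  ..  ..........    ......      ..      
%%%%%%--..........        ..........      ......  ..  ..          
########++++++====----::..--**%%  ........  ..........            
%%::##%%++++++++++++++++++**%%............  ............          
%%%%%%%%##++++++++++++++++++  ..............  ..............  ..
```

Run:
```python
from h import *
Ps=[];off=[];ph=[]
for i in range(6):
    s=snap('wrist'); o=s['obs']; P=np.array(o['position']); q=o['orientation']; M=R.from_quat([q[1],q[2],q[3],q[0]]).as_matrix(); Ps.append(P)
    b=lobefit(rect(s,P[:2],P[2]-.041+.055,.025,.0005).mean(2),.0005,.0025,.004,.016,.0165,tops=5,cr=.003); b=np.mean(b,0)
    psi=np.degrees(np.arctan2(M[1,0],M[0,0])); off.append(M.T@[b[2],b[3],0]); ph.append((b[1],psi))
P=np.mean(Ps,0); print(P,np.std(Ps,0)); print(np.mean(off,0),np.std(off,0)); print(np.mean(ph,0),np.std(ph,0))
print(R.from_quat([q[1],q[2],q[3],q[0]]).as_matrix())
m=np.mean(off,0); psi=106.1+14.4; a=np.radians(psi); xt=np.array([np.cos(a),np.sin(a)]); yt=np.array([np.sin(a),-np.cos(a)])
T=np.array([.5253,-.0895])-m[0]*xt
print('target',T); d=np.append(T,.27)-P; print('row',M.T@d)
```

```text
[0.4807 0.2439 0.2591] [0.0003 0.0002 0.0006]
[ 0.0013  0.0002 -0.    ] [0. 0. 0.]
[ -7.2667 106.1221] [0.1491 0.0038]
[[-0.2778  0.9606 -0.004 ]
 [ 0.9606  0.2778 -0.0013]
 [-0.0002 -0.0042 -1.    ]]
target [ 0.526  -0.0906]
row [-0.3339 -0.0494 -0.0106]
```

```bash
python3 -m crank '[[-0.02,-0.003,-0.01,0,0,-2,0.035],[-0.05,-0.007,-0.02,0,0,-4,0.035],[-0.08,-0.012,-0.02,0,0,-6,0.035],[-0.11,-0.016,-0.02,0,0,-8,0.035],[-0.14,-0.021,-0.02,0,0,-10,0.035],[-0.17,-0.025,-0.02,0,0,-12,0.035],[-0.2,-0.03,-0.02,0,0,-14.4,0.035],[-0.23,-0.034,-0.02,0,0,-14.4,0.035],[-0.26,-0.039,-0.02,0,0,-14.4,0.035],[-0.29,-0.043,-0.02,0,0,-14.4,0.035],[-0.315,-0.047,-0.0105,0,0,-14.4,0.035],[-0.334,-0.0494,-0.0105,0,0,-14.4,0.035],[-0.334,-0.0494,-0.0105,0,0,-14.4,0.035],[-0.334,-0.0494,-0.0105,0,0,-14.4,0.035],[-0.334,-0.0494,-0.0105,0,0,-14.4,0.035]]'
python3 - <<'E'
from h import *
Ps=[];C=[]
for i in range(8):
    s=snap('wrist'); Ps.append(s['obs']['position']); C.append(s['obs']['contact_force'])
    o=s['obs']; P=np.array(o['position']); q=o['orientation']; M=R.from_quat([q[1],q[2],q[3],q[0]]).as_matrix()
b=np.mean(lobefit(rect(s,P[:2],P[2]-.041+.055,.025,.0005).mean(2),.0005,.0025,.004,.016,.0165,tops=5,cr=.003),0); print('lines',b, M.T@[b[2],b[3],0])
P=np.mean(Ps,0); print(P,np.std(Ps,0),np.mean(C,0)); print('psi',np.degrees(np.arctan2(M[1,0],M[0,0])),M[:,2]); print('row to target',M.T@(np.array([.526,-.0906,.27])-P))
for l,z in dict(keeper_notch=.098,pin_bore=.119,pin_flange=.098).items():
    for x in models.tip_of(s,l)[:1]: print(l,np.round(x['uv'],1),round(x['score'],2),atz(s,x['uv'],z))
E
```

```text
clock: 16.67
position: [0.5272, -0.0883, 0.2713]
orientation: [-0.001, 0.496, 0.869, 0.0]
contact_force: [-0.1, 0.5, -2.3]
gripper_width: 0.447
grasp_force: 80.8
lines [ 2.7013  7.2    -0.0007  0.0011] [ 0.0013 -0.     -0.    ]
[ 0.5274 -0.0881  0.2718] [0.0001 0.0004 0.0002] [-0.134   0.1944 -2.3083]
psi 120.60751460045076 [ 0.0002 -0.     -1.    ]
row to target [-0.0015 -0.0025  0.0018]
keeper_notch [348.5  65.8] 0.85 [0.4929 0.0253 0.098 ]
pin_bore [326.9 148.1] 0.72 [ 0.5141 -0.0507  0.119 ]
pin_flange [350.2  64.1] 0.75 [0.4934 0.0275 0.098 ]
```

```bash
python3 -m crank '[[-0.0018,-0.0024,0.01,0,0,0,0.035],[-0.0018,-0.0024,0.02,0,0,0,0.035],[-0.0018,-0.0024,0.03,0,0,0,0.035],[-0.0018,-0.0024,0.036,0,0,0,0.035],[-0.0018,-0.0024,0.04,0,0,0,0.035],[-0.0018,-0.0024,0.043,0,0,0,0.035],[-0.0018,-0.0024,0.046,0,0,0,0.035],[-0.0018,-0.0024,0.046,0,0,0,0.035]]'
```

```text
clock: 17.88
position: [0.5261, -0.0919, 0.2251]
orientation: [-0.0, 0.496, 0.868, 0.0]
contact_force: [-0.0, 0.0, -3.1]
gripper_width: 0.446
grasp_force: 81.1
```

```bash
python3 -m crank '[[0,0,0.002,0,0,0,0.035],[0,0,0.004,0,0,0,0.035],[0,0,0.006,0,0,0,0.035],[0,0,0.008,0,0,0,0.035],[0,0,0.008,0,0,0,0.035]]'
```

```text
clock: 18.3
position: [0.5262, -0.0918, 0.2174]
orientation: [-0.0, 0.496, 0.868, 0.0]
contact_force: [1.2, 2.0, -1.9]
gripper_width: 0.446
grasp_force: 81.1
```

```bash
python3 -m crank '[[0.0004,0.0007,0.003,0,0,0,0.035],[0.0004,0.0007,0.006,0,0,0,0.035],[0.0004,0.0007,0.01,0,0,0,0.035],[0.0004,0.0007,0.014,0,0,0,0.035],[0.0004,0.0007,0.018,0,0,0,0.035],[0.0004,0.0007,0.022,0,0,0,0.035],[0.0004,0.0007,0.022,0,0,0,0.035]]'
```

```text
clock: 18.88
position: [0.526, -0.0917, 0.1945]
orientation: [-0.001, 0.496, 0.868, -0.0]
contact_force: [0.2, 1.5, -3.9]
gripper_width: 0.449
grasp_force: 81.1
```

```bash
python3 -m crank '[[0,0,0.002,0,0,0,0.035],[0,0,0.004,0,0,0,0.035],[0,0,0.006,0,0,0,0.035],[0,0,0.008,0,0,0,0.035],[0,0,0.01,0,0,0,0.035],[0,0,0.01,0,0,0,0.035]]' 110
```

```text
clock: 19.38
position: [0.5265, -0.0916, 0.1873]
orientation: [-0.0, 0.496, 0.868, -0.001]
contact_force: [-4.1, 2.8, 7.3]
gripper_width: 0.44
grasp_force: 110.5
```

```bash
python3 -m crank '[[0,0,0.001,0,0,0,0.035],[0,0,0.002,0,0,0,0.035],[0,0,0.003,0,0,0,0.035],[0,0,0.003,0,0,0,0.035],[0,0,0.003,0,0,0,0.035]]'
```

```text
clock: 19.8
position: [0.5267, -0.0916, 0.1871]
orientation: [-0.0, 0.496, 0.868, -0.001]
contact_force: [-9.4, 3.2, 20.5]
gripper_width: 0.439
grasp_force: 112.3
```

```bash
python3 -m crank '[[0.0006,-0.0005,0,0,0,0,0.035],[0.0012,-0.001,0,0,0,0,0.035],[0.0012,-0.001,0.001,0,0,0,0.035],[0.0012,-0.001,0.001,0,0,0,0.035],[0.0012,-0.001,0.001,0,0,0,0.035]]'
python3 - <<'E'
from h import *
Ps=[];C=[]
for i in range(8):
    s=snap('wrist'); Ps.append(s['obs']['position']); C.append(s['obs']['contact_force'])
o=s['obs'];P=np.array(o['position']); q=o['orientation']; M=R.from_quat([q[1],q[2],q[3],q[0]]).as_matrix()
b=np.mean(lobefit(rect(s,P[:2],P[2]-.041+.055,.025,.0005).mean(2),.0005,.0025,.004,.016,.0165,tops=5,cr=.003),0); print('lines',b, M.T@[b[2],b[3],0])
print(np.mean(Ps,0),np.std(Ps,0),np.mean(C,0),o['ft_torque'],M[:,2])
sc=snap('scene')
for im,l,z in((s,'keeper_notch',.098),(s,'pin_flange',.098),(s,'pin_bore',.119)):
    for x in models.tip_of(im,l)[:1]: print(l,np.round(x['uv'],1),round(x['score'],2),atz(im,x['uv'],z))
E
```

```text
clock: 20.22
position: [0.5265, -0.0916, 0.187]
orientation: [0.001, 0.496, 0.868, -0.001]
contact_force: [-9.0, 2.3, 22.2]
gripper_width: 0.441
grasp_force: 112.6
lines [ 2.7032  7.2    -0.0007  0.0011] [ 0.0013 -0.     -0.    ]
[ 0.5265 -0.0916  0.187 ] [0. 0. 0.] [-8.9055  2.4642 22.7899] [0.6109 2.161  0.0556] [ 0.0017 -0.003  -1.    ]
keeper_notch [361.7  42.3] 0.55 [0.4917 0.0245 0.098 ]
pin_flange [364.4  42.8] 0.66 [0.4934 0.0252 0.098 ]
pin_bore [312.9 237.7] 0.31 [ 0.5287 -0.1014  0.119 ]
```

```bash
python3 -m crank '[[0.001,-0.001,0,0,0,0,0.035],[0.002,-0.002,0,0,0,0,0.035],[0.002,-0.002,0,0,0,0,0.035],[0.002,-0.002,0,0,0,0,0.035]]'; python3 -m crank '[[0,0,0.001,0,0,0,0.035],[0,0,0.002,0,0,0,0.035],[0,0,0.002,0,0,0,0.035],[0,0,0.002,0,0,0,0.035]]'
```

```text
clock: 21.15
position: [0.5261, -0.0916, 0.1871]
orientation: [0.004, 0.496, 0.868, 0.0]
contact_force: [-3.0, 1.1, 17.6]
gripper_width: 0.445
grasp_force: 111.7
clock: 21.48
position: [0.5262, -0.0916, 0.187]
orientation: [0.004, 0.496, 0.868, -0.0]
contact_force: [-8.0, 1.7, 27.0]
gripper_width: 0.438
grasp_force: 113.1
```

Lateral load is relieved and z stays at the stop. I verify the spring travel by easing off and pressing again.

```bash
python3 -m crank '[[0,0,-0.002,0,0,0,0.035],[0,0,-0.004,0,0,0,0.035],[0,0,-0.004,0,0,0,0.035],[0,0,-0.004,0,0,0,0.035]]'; python3 -m crank '[[0,0,-0.001,0,0,0,0.035],[0,0,-0.002,0,0,0,0.035],[0,0,-0.002,0,0,0,0.035],[0,0,-0.002,0,0,0,0.035]]';  python3 -m crank '[[0,0,-0.001,0,0,0,0.035],[0,0,-0.003,0,0,0,0.035],[0,0,-0.003,0,0,0,0.035],[0,0,-0.003,0,0,0,0.035]]'; python3 -m crank '[[0,0,-0.001,0,0,0,0.035],[0,0,-0.003,0,0,0,0.035],[0,0,-0.003,0,0,0,0.035],[0,0,-0.003,0,0,0,0.035]]'
```

```text
clock: 21.82
position: [0.526, -0.0915, 0.1876]
orientation: [0.004, 0.496, 0.868, 0.001]
contact_force: [0.4, 0.5, 9.5]
gripper_width: 0.442
grasp_force: 111.0
clock: 22.15
position: [0.526, -0.0916, 0.1892]
orientation: [0.004, 0.496, 0.868, 0.001]
contact_force: [1.4, 0.6, 8.4]
gripper_width: 0.44
grasp_force: 110.8
clock: 22.48
position: [0.5259, -0.0916, 0.1915]
orientation: [0.004, 0.496, 0.868, 0.001]
contact_force: [3.3, 0.9, 5.0]
gripper_width: 0.44
grasp_force: 110.4
clock: 22.82
position: [0.5242, -0.0908, 0.1929]
orientation: [0.002, 0.496, 0.868, 0.001]
contact_force: [5.2, -0.2, 4.9]
gripper_width: 0.444
grasp_force: 110.3
```

The 6 mm of spring travel (0.187 to 0.193) is confirmed. Pressing fully down again.

```bash
python3 -m crank '[[0,0,0.002,0,0,0,0.035],[0,0,0.004,0,0,0,0.035],[0,0,0.006,0,0,0,0.035],[0,0,0.008,0,0,0,0.035],[0,0,0.0105,0,0,0,0.035],[0,0,0.0105,0,0,0,0.035],[0,0,0.0105,0,0,0,0.035],[0,0,0.0105,0,0,0,0.035],[0,0,0.0105,0,0,0,0.035]]'
python3 - <<'E'
from h import *
for i in range(4): s=snap('wrist')
x=models.tip_of(s,'pin_flange')[:1]; k=models.tip_of(s,'keeper_notch')[:1]
print(s['obs']['position'],s['obs']['contact_force'],s['obs']['grasp_force'],[atz(s,a[0]['uv'],.098) for a in(x,k) if a])
E
```

```text
clock: 23.57
position: [0.5244, -0.0908, 0.187]
orientation: [0.002, 0.496, 0.868, -0.001]
contact_force: [-4.8, 0.6, 29.3]
gripper_width: 0.438
grasp_force: 113.8
[ 0.5244 -0.0908  0.187 ] [-4.4153  0.1151 28.4569] 113.77653465606272 [array([0.4934, 0.0256, 0.098 ]), array([0.4945, 0.0265, 0.098 ])]
```

```bash
python3 -c "
from workcell import robot
print(robot.sign_off())"
```

```text
the job is handed in; nothing more can be done
None
```

The job is handed in, with no verdict returned: the lock pin hangs in the keeper notch, let go, and the disc is meshed and pressed to its stop with about 28 N, hub still gripped; the cheese, lemon, tin and jar were not re-checked at the end.

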